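# Set the light and present the dish for a food photograph

## Robot

A 6-joint arm with a two-finger parallel gripper is mounted at the origin on the work surface. World frame = base frame: x ahead of the robot, y to its left, z up, the work surface at z = 0. Lengths are in mm, angles in rad, forces in N, time in s.
With the tool pointing down it reaches from about 300 to 775 mm from the base axis. Payload 14.6 kg.
Tool frame: the origin (TCP) lies midway between the tips of the shut fingers; the grasp point (between the pads) lies behind it (manip.grip_depth is the z of the grasp point in the tool frame, in mm); z points along the fingers, y is the line along which they close (so a half turn about z gives the same grasp; the last joint's range is limited). The gripper opens to 94 mm and grips with 3 to 60 N. Pads are 16 mm wide; open, the fingers measure 119 mm over their backs; the gripper's body (75 mm by 177 mm) begins 78 mm behind the grasp point.
Start: joints at [-1.374, 0.3, 1.521, -0, 1.321, -0.067], TCP at [143.406, -530.965, 205.446] pointing down, gripper open.
Joint ranges: [-3.03, 3.03], [-0.79, 2.21], [0.23, 2.52], [-1.04, 4.18], [0, 3.07], [-2.55, 2.55]. Speed limits (rad/s): [2.22, 2.22, 2.57, 3.14, 3.14, 3.14].

## Interface

Orientations are given as [roll, pitch, yaw] about the fixed x, y, z axes, in that order (R = Rz(yaw) Ry(pitch) Rx(roll)).
In Python, from cell import manip gives the robot as it stands.
- The arm moves only by the tool run_rows, called after "Call:" by a JSON object that holds its "api" and its "payload", one argument or row to a line. Schema: {"type":"object","properties":{"deltas":{"type":"array","items":{"type":"object","properties":{"tx":{"type":"number"},"ty":{"type":"number"},"tz":{"type":"number"},"drx":{"type":"number"},"dry":{"type":"number"},"drz":{"type":"number"}},"additionalProperties":false},"minItems":1,"maxItems":5},"jaw":{"type":"number"},"squeeze":{"type":"number"},"only":{"type":"string"},"quiet":{"type":"boolean"},"lines":{"type":"string"}},"required":["deltas"],"additionalProperties":false}. deltas is a list of rows, 1 to 5 of them, each an object with the fields tx, ty, tz (the shift in fractions of the full range, 1 being 50 cm), drx, dry, drz (a rotation vector in parts of the range, where 1.0 means 60 degrees); a field left out counts as zero; each row is the pose to reach, as a shift and turn from the pose commanded when the call began, along the tool's axes at that moment; what a row does not reach only later rows make up. A row lasts 1/10 s, in which the tool goes at most 50 mm and 0.15 rad, less where a joint would pass 70% of its speed; a pose out of reach is approached as far as the arm can. jaw is the finger opening in mm, set as the call begins (left out keeps the last). The fingers move at their own pace and stop on an object; squeeze is the grip in N (left out, the last holds). Time passes only in rows, so rows that do not move let the fingers close. The tool returns the time, the measured TCP pose, the force, the opening and the grip force at its end. only (a regular expression) keeps the lines of the reply that match it, lines (a string "A,B") keeps lines A to B, and quiet returns only ok. A shift or turn number past 1, either way, is cut back to 1. Input that does not fit is refused with a message, and nothing moves.
- manip.read_state(): the state, without advancing time (a new reading comes with each control period).
- manip.camera(name): name is "side" or "top"; returns (picture, depth): 400x640x3 uint8, red, green, blue; 400x640 float32, mm along the optical axis (not along the pixel's ray), 0 where there is no reading.
- manip.camera_info(name): a dict with "K" (3x3 intrinsics, pixels), "rvec" (rotation vector, rad) and "tvec" (3), from world to camera coordinates, as OpenCV has them. Camera axes: x right, y down, z forward; pixel columns grow to the right and rows downward; lengths in mm; the calibration is good to about 2 mm. A picture is of the moment at which its call begins. camera_info takes no time and is no camera call.
- manip.sign_off(): hands the job in; it is judged then, once.
The state is a dict: "clock": time; "joints": joint angles; "qd": joint speeds; "effort": joint torques, N m; "eef_pos": TCP position; "eef_rot": TCP orientation; "wrist_force": force on the tool from outside, world axes, zero at the start; "moment": the same for the moment, N m; "finger_gap": finger opening in mm; "finger_force": force on a finger pad.
Only numpy, scipy, OpenCV 4.12 (cv2) and the standard library are available. Lean on these libraries where they do the work, as an engineer would, in place of code of your own. Each camera call takes 0.05 s, during which the arm holds its last target. There are 200 camera calls.

## Task

The walnut dish is being photographed: first slide the fader on the light console along its track until it is level with the small steel marker beside the track. Then take the dish by its hoop handle, lift it straight up off the serving board, and only once it is up in the air give it a quarter turn (either way), so that the hoop runs across the board instead of along it; keep the dish level all the while, with the walnut staying in the hollow in its middle. Finish still holding the dish, level and motionless with the walnut still in the middle, about 10 cm above the middle of the board; do not put it down or let go, and leave the mug, pepper mill and jar where they are.

Things in the scene. Friction and masses are not known exactly. Their poses are not given: they have to be found in the camera images.
- console: Light control console, flat black box with aluminium face, fixed on the worktop: 100 (its x) x 190 (its y) x 30 mm high. Origin at the centre of its underside. The fader track runs along its y, 20 mm to the -x side of its centre line. It may stand on the left or the right of the work area.
- fader (a joint): Position of the fader along the console's +y, 0 to 0.12 m; 0 is 60 mm to the -y side of the console's centre. Friction about 1.5 N, plus 3 N per m/s; stays where it is left.
- fader_top (a point): Centre of the top of the fader's grip. The grip is a grey upright block 26 (console x) x 18 (along the track) x 32 mm high whose top is 63 mm above the worktop; the console's face round it is at 30 mm.
- marker: Flat dark steel marker fixed on the console's face beside the track: a bar 26 (across the track, its x) x 5 (its y) x 5 mm high with an 18 mm disc at its +x end. Origin: centre of the bar's underside, 18 mm to +x of the console's centre line; axes parallel to the console's. The fader is level with it when the grip's centre has y = 0 in the marker's frame.
- board: Wooden serving board, fixed, 270 (its x, long) x 190 x 18 mm thick, origin at the centre of its underside.
- dish: White round shallow dish, 155 mm across, rim 18.5 mm high, about 0.32 kg, with a fixed hoop handle over it; origin at the centre of its underside, z up. It stands about the middle of the board, hoop along the board's long side. The hoop lies in the dish's x-z plane: thin steel legs rise at x = -71 and +71 mm to a straight wooden bar along x.
- dish_grip (a point): Centre of the hoop's dark wooden bar, on the dish's axis, 115 mm above the dish's origin. The bar is 100 mm long (dish x), 14 mm wide (dish y) and 14 mm high, with free space below it down to the walnut's top, 44 mm above the dish's origin.
- walnut_center (a point): Centre of a loose round walnut, 38 mm diameter, about 20 g, that rolls freely in the hollow in the middle of the dish. The hollow: flat floor 20 mm across, 6 mm above the dish's underside, then a 15 degree slope up to a lip at 32 mm radius; outside that a brim rises at 8 degrees.
- mug: White mug, 80 mm across, 90 mm high, handle at its +y side; origin at the centre of its underside. Stands beyond the work. Leave alone.
- mill: Dark wooden pepper mill, 56 mm across, 155 mm high; origin at the centre of its underside. Leave alone.
- jar: Glass spice jar with steel cap, 56 mm across, 85 mm high; origin at the centre of its underside.. Leave alone.
Mind the look-alikes: they are no part of the job. Leave any purple or yellow look-alike of the dish alone.

How it is judged:
By the outcome, as a careful person would: the job done as asked, in the order asked, and still so for the second after the job is handed in, while the arm keeps its last pose, push and grip.
It also fails if it takes over 64 s, if anything falls off the work surface, if the arm or the gripper's body presses on something with over 40 N, if the wrist force passes 120 N, or if a joint passes its speed limit or range.

## Working session

There is one attempt and no reset: what is moved stays moved. The work goes in short steps, Python scripts to look and compute and a tool call to move; the robot and the scene stay as the last step left them, time stands still between calls to the robot, and variables do not carry over. Pictures are saved under pics/ and viewed, at most 10 in all, crops included, and the job is handed in when it is done.

```bash
mkdir -p pics
```

Create h.py:
```python
import numpy as np, cv2
from cell import manip
def shot(n):
    im,d=manip.camera(n); return im,d
def world(n,d):
    i=manip.camera_info(n);K=np.array(i["K"]);R=cv2.Rodrigues(np.array(i["rvec"],float))[0];t=np.array(i["tvec"],float).ravel()
    v,u=np.mgrid[:d.shape[0],:d.shape[1]]
    c=np.stack([(u-K[0,2])/K[0,0]*d,(v-K[1,2])/K[1,1]*d,d],-1)
    w=(c-t)@R; w[d<=0]=np.nan
    return w
def tool():
    s=manip.read_state(); r=s["eef_rot"]
    from scipy.spatial.transform import Rotation as Ro
    return np.array(s["eef_pos"]),Ro.from_euler("xyz",r).as_matrix()
```

Run:
```python
from h import *
for n in("top","side"):
    im,d=shot(n); cv2.imwrite(f"pics/{n}0.png",im[...,::-1]); np.savez(f"{n}0.npz",im=im,d=d)
    print(n,manip.camera_info(n))
print(manip.grip_depth,manip.read_state())
p,R=tool();print(p,R.round(3))
```

```text
top {'K': array([[473.42851689,   0.        , 322.7032687 ],
       [  0.        , 473.42851689, 195.87981553],
       [  0.        ,   0.        ,   1.        ]]), 'rvec': array([ 2.15214745, -2.11629075,  0.16580395]), 'tvec': array([  63.42995621,  567.70654071, 1359.27536879])}
side {'K': array([[374.48393337,   0.        , 317.92090388],
       [  0.        , 374.48393337, 194.90998471],
       [  0.        ,   0.        ,   1.        ]]), 'rvec': array([ 0.53255651, -2.64427401,  1.20406069]), 'tvec': array([523.43488967, 186.42956663, 966.50715041])}
-18.8 {'clock': 0.1, 'joints': array([-1.37357143e+00,  3.00435112e-01,  1.52152552e+00,  2.08014541e-05,
        1.32068874e+00, -6.66072997e-02]), 'qd': array([-0.00040213, -0.00132099, -0.00131057, -0.00068128, -0.00012394,
        0.00141689]), 'effort': array([ 1.46340280e-03, -5.32638502e+01, -3.53279757e+01,  7.09460699e-02,
        2.35438946e-02, -6.11528935e-05]), 'eef_pos': array([ 143.38238935, -530.73736186,  204.92957133]), 'eef_rot': array([-3.14053962e+00, -9.04372958e-05,  2.63826994e-01]), 'wrist_force': array([0.11663533, 0.07304091, 0.90440865]), 'moment': array([ 0.03705677,  0.00590054, -0.01485307]), 'finger_force': 0.0, 'finger_gap': 94.13032345727025}
[ 143.38238935 -530.73736186  204.92957133] [[ 0.965  0.261 -0.   ]
 [ 0.261 -0.965  0.001]
 [ 0.    -0.001 -1.   ]]
```

View pics/top0.png

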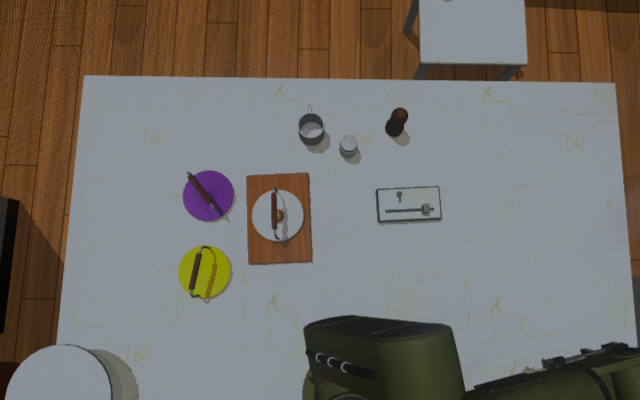

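View pics/side0.png

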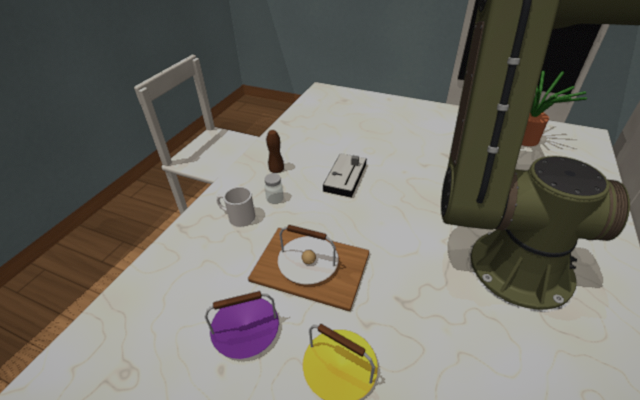

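Top view: the white dish is at (278,215) on the board, with purple (208,195) and yellow (204,272) look-alikes beside it. The white one is the only one on the board and the only one with a walnut, so it is the target. The console is at (408,204), with the fader grip at about (427,209) and the marker at (400,196). I'll confirm in a crop and measure.

Run:
```python
from h import *
z=np.load("top0.npz");im,d=z["im"],z["d"];w=world("top",d)
a=cv2.resize(im[165:275,235:325],None,fx=4,fy=4,interpolation=cv2.INTER_CUBIC);b=cv2.resize(im[175:230,365:450],None,fx=5,fy=5,interpolation=cv2.INTER_CUBIC)
H=max(a.shape[0],b.shape[0]);c=np.zeros((H,a.shape[1]+b.shape[1],3),np.uint8);c[:a.shape[0],:a.shape[1]]=a;c[:b.shape[0],a.shape[1]:]=b
cv2.imwrite("pics/crop0.png",c[...,::-1])
def reg(r0,r1,c0,c1,zl,zh,name,im=im,w=w):
    s=w[r0:r1,c0:c1].reshape(-1,3);m=(s[:,2]>zl)&(s[:,2]<zh);p=s[m]
    if len(p)<3: print(name,len(p));return
    r=cv2.minAreaRect(p[:,:2].astype(np.float32)); print(name,len(p),"mean",p.mean(0).round(1),"rect",np.round(r[0],1),np.round(r[1],1),round(r[2],1)); return p
reg(170,235,365,455,20,42,"console")
reg(170,235,365,455,50,80,"fader")
p=reg(160,280,235,325,122,150,"bar")
reg(160,280,235,325,10,23,"board")
reg(160,280,235,325,24,45,"dish")
# marker: dark px on the face
g=im.sum(2);v,u=np.mgrid[:400,:640]
mm=(v>188)&(v<204)&(u>390)&(u<412)&(g<g[190:203,380:392].mean()*0.75)
for y,x in zip(*np.nonzero(mm)): print((x,y),g[y,x],w[y,x].round(0))
z=np.load("side0.npz");i2,d2=z["im"],z["d"];w2=world("side",d2)
reg(145,205,315,375,20,42,"console s",i2,w2)
reg(145,205,315,375,52,80,"fader s",i2,w2)
reg(215,310,245,375,122,150,"bar s",i2,w2)
reg(215,310,245,375,10,23,"board s",i2,w2)
reg(215,310,245,375,24,75,"dish s",i2,w2)
```

```text
console 2032 mean [ 551.4 -181.6   30.4] rect [ 552.1 -184.2] [100.9 191. ] 3.7
fader 60 mean [ 533.5 -228.2   61.6] rect [ 534.  -227.9] [25.9 18.7] 14.0
bar 211 mean [508.7 206.9 138.7] rect [508.9 207.5] [128.3  14.5] 2.4
board 3281 mean [495.7 203.5  17.8] rect [505.3 206.6] [270.9 190.5] 3.7
dish 1874 mean [508.9 206.8  33.3] rect [505.1 205. ] [263.  179.7] 4.3
(np.int64(399), np.int64(191)) 300 [ 587. -155.   35.]
(np.int64(400), np.int64(191)) 315 [ 587. -158.   33.]
(np.int64(397), np.int64(192)) 289 [ 583. -149.   38.]
(np.int64(398), np.int64(192)) 237 [ 583. -152.   37.]
(np.int64(399), np.int64(192)) 230 [ 584. -155.   33.]
(np.int64(400), np.int64(192)) 228 [ 584. -158.   37.]
(np.int64(401), np.int64(192)) 278 [ 585. -162.   28.]
(np.int64(397), np.int64(193)) 238 [ 580. -149.   37.]
(np.int64(398), np.int64(193)) 231 [ 581. -152.   35.]
(np.int64(399), np.int64(193)) 234 [ 581. -155.   37.]
(np.int64(400), np.int64(193)) 230 [ 581. -159.   32.]
(np.int64(401), np.int64(193)) 235 [ 581. -161.   34.]
(np.int64(396), np.int64(194)) 325 [ 579. -147.   29.]
(np.int64(397),
[... 1151 characters left out ...]
00), np.int64(199)) 247 [ 562. -158.   38.]
(np.int64(399), np.int64(200)) 261 [ 560. -155.   34.]
(np.int64(400), np.int64(200)) 244 [ 560. -158.   35.]
(np.int64(399), np.int64(201)) 273 [ 557. -155.   35.]
(np.int64(400), np.int64(201)) 235 [ 556. -157.   38.]
(np.int64(399), np.int64(202)) 292 [ 554. -155.   32.]
console s 1056 mean [ 549.  -167.7   29.8] rect [ 551.6 -182.6] [100.6 191.3] 3.7
fader s 40 mean [ 533.  -225.    60.2] rect [ 533.1 -227.2] [19.3 22.5] 87.9
bar s 332 mean [508.8 221.7 135.1] rect [500.3 304.9] [128.8 209.5] 5.4
board s 4152 mean [492.  236.5  17.2] rect [553.5 245.1] [284.6 380.3] 89.3
dish s 2243 mean [511.4 212.2  35. ] rect [557.7 189.2] [198.5 344. ] 42.8
```

View pics/crop0.png

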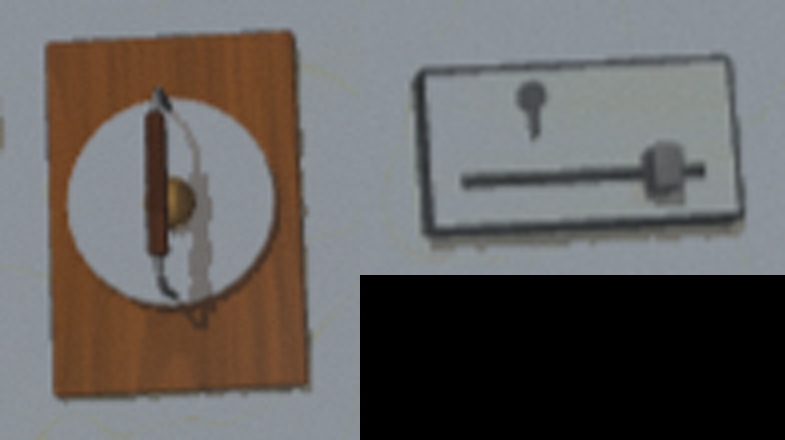

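The crop confirms it: the white dish with the walnut at its middle is on the board at (278,215). The fader sits near the console's -y end, and the marker is about 27 mm to +y of the console's centre. The measured sizes match the given ones: console 101x191, board 271x190, grip top about 62, bar top about 140. Next I'll work out the first move.

Add to h.py:
```python
def delta(pos,yaw):
    p,R=tool(); T=np.array([[np.cos(yaw),np.sin(yaw),0],[np.sin(yaw),-np.cos(yaw),0],[0,0,-1]])
    print("d",(R.T@(np.array(pos)-p)).round(1),"rv",cv2.Rodrigues(R.T@T)[0].ravel().round(3))
```

Run:
```python
from h import *
delta([533.5,-228,100],.0646)
z=np.load("top0.npz");im,d=z["im"],z["d"];w=world("top",d)
s=w[160:280,235:325].reshape(-1,3);p=s[(s[:,2]>133)&(s[:,2]<150)][:,:2]
print(np.polyfit(p[:,0],p[:,1],1),p.min(0),p.max(0))
# marker bar & disc centroid by plane z=35; track line
```

```text
d [ 455.6 -190.4  105.2] rv [-0.001  0.     0.199]
[7.19159809e-02 1.70534210e+02] [449.58902364 198.49950266] [559.80160072 215.73021595]
```

Units first: shifts go in shares of 50 cm and turns go in shares of 60 degrees. So 208 mm / 500 = 0.416, 166 mm / 500 = 0.332, 0.199 rad / 1.0472 = 0.19.

Call:
{"api": "run_rows", "payload": {
  "deltas": [
    {"tx": 0.08, "ty": -0.034, "drz": 0.0382},
    {"tx": 0.164, "ty": -0.068, "drz": 0.0764},
    {"tx": 0.248, "ty": -0.104, "drz": 0.1146},
    {"tx": 0.332, "ty": -0.14, "drz": 0.1528},
    {"tx": 0.416, "ty": -0.174, "drz": 0.19}
  ],
  "jaw": 50
}}

```text
clock: 0.6
eef_pos: [322.6, -391.3, 205.3]
eef_rot: [-3.141, 0.0, 0.063]
wrist_force: [0.5, -0.3, -0.3]
finger_gap: 57.1
finger_force: 0.0
```

Run:
```python
from h import *
delta([533.5,-228,100],.0646)
```

```text
d [ 220.8 -149.6  105.3] rv [-0.     0.    -0.002]
```

Converted, 190 mm / 500 = 0.38, 155 mm / 500 = 0.31.

Call:
{"api": "run_rows", "payload": {
  "deltas": [
    {"tx": 0.08, "ty": -0.056},
    {"tx": 0.16, "ty": -0.11, "tz": 0.02},
    {"tx": 0.24, "ty": -0.164, "tz": 0.05},
    {"tx": 0.31, "ty": -0.214, "tz": 0.09},
    {"tx": 0.38, "ty": -0.26, "tz": 0.13}
  ]
}}

```text
clock: 1.1
eef_pos: [503.9, -249.0, 139.6]
eef_rot: [-3.142, 0.0, 0.065]
wrist_force: [-0.8, -0.7, 0.1]
finger_gap: 49.8
finger_force: 0.0
```

Call:
{"api": "run_rows", "payload": {
  "deltas": [
    {"tx": 0.03, "ty": -0.02, "tz": 0.03},
    {"tx": 0.06, "ty": -0.038, "tz": 0.07},
    {"tx": 0.062, "ty": -0.04, "tz": 0.08},
    {"tx": 0.062, "ty": -0.04, "tz": 0.08}
  ]
}}

```text
clock: 1.5
eef_pos: [531.7, -228.6, 99.7]
eef_rot: [-3.141, 0.002, 0.065]
wrist_force: [-0.2, -0.5, -0.4]
finger_gap: 50.1
finger_force: 0.0
```

Run:
```python
from h import *
delta([533.5,-228,38],.0646)
im,d=shot("top"); np.savez("top1.npz",im=im,d=d); c=cv2.resize(im[160:240,350:460],None,fx=5,fy=5,interpolation=cv2.INTER_CUBIC)
im,d=shot("side"); np.savez("side1.npz",im=im,d=d); e=cv2.resize(im[110:210,300:400],None,fx=4,fy=4,interpolation=cv2.INTER_CUBIC)
cv2.imwrite("pics/side1.png",e[...,::-1])
```

```text
d [ 1.9 -0.4 61.7] rv [-0.001  0.002  0.001]
```

View pics/side1.png

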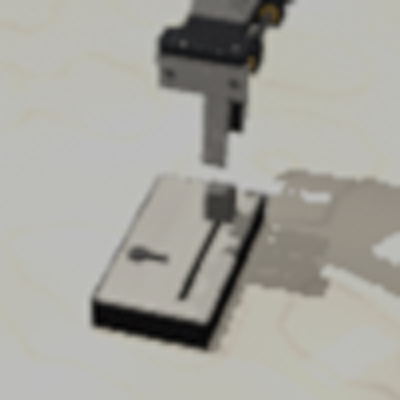

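The side crop shows the open gripper directly above the fader: finger tips at about (215,155), grip at (220,200) in the crop. I'll descend and close on it gently.

Converted, 60 mm / 500 = 0.12, 54 mm / 500 = 0.108.

Call:
{"api": "run_rows", "payload": {
  "deltas": [
    {"tx": 0.002, "tz": 0.04},
    {"tx": 0.004, "tz": 0.08},
    {"tx": 0.004, "tz": 0.108},
    {"tx": 0.004, "tz": 0.12},
    {"tx": 0.004, "tz": 0.12}
  ]
}}

```text
clock: 2.1
eef_pos: [534.1, -228.9, 40.4]
eef_rot: [-3.141, 0.0, 0.064]
wrist_force: [0.1, 0.0, 0.8]
finger_gap: 49.7
finger_force: 0.0
```

Call:
{"api": "run_rows", "payload": {
  "deltas": [
    {},
    {},
    {},
    {},
    {}
  ],
  "jaw": 5,
  "squeeze": 5
}}

```text
clock: 2.6
eef_pos: [534.5, -228.7, 40.7]
eef_rot: [3.141, -0.0, 0.065]
wrist_force: [1.0, -0.1, 2.1]
finger_gap: 17.9
finger_force: 5.0
```

Call:
{"api": "run_rows", "payload": {
  "deltas": [
    {},
    {},
    {}
  ],
  "jaw": 5,
  "squeeze": 5
}}

```text
clock: 2.9
eef_pos: [534.5, -228.7, 40.7]
eef_rot: [3.141, -0.0, 0.065]
wrist_force: [-1.8, 0.5, 4.1]
finger_gap: 17.9
finger_force: 5.0
```

Add to h.py:
```python
def ray(n,u,v,z):
    i=manip.camera_info(n);K=np.array(i["K"]);R=cv2.Rodrigues(np.array(i["rvec"],float))[0];t=np.array(i["tvec"],float).ravel()
    C=-R.T@t; q=R.T@np.array([(u-K[0,2])/K[0,0],(v-K[1,2])/K[1,1],1]); return C+q*(z-C[2])/q[2]
```

Run:
```python
from h import *
c,s=np.cos(.0646),np.sin(.0646); O=np.array([552,-183.5])
con=lambda p:(np.array([[c,s],[-s,c]])@(p[:2]-O)).round(1)
im=np.load("top0.npz")["im"].astype(float).sum(2)
bg=np.median(im[189:202,382:392]); print("bg",bg)
dk=np.clip(bg-30-im,0,None)
v,u=np.mgrid[:400,:640]
for nm,(r0,r1) in {"disc":(190,197),"bar":(198,203)}.items():
    S=(slice(r0,r1),slice(392,407)); q=dk[S]; p=ray("top",(q*u[S]).sum()/q.sum(),(q*v[S]).sum()/q.sum(),35); print(nm,p.round(1),con(p))
w=world("top",np.load("top0.npz")["d"]);m=(w[...,2]>50)&(w[...,2]<80)&(v>195)&(v<225)&(u>410)&(u<445)
p=ray("top",u[m].mean(),v[m].mean(),62); print("fader",m.sum(),u[m].mean(),v[m].mean(),p.round(1),con(p))
```

```text
bg 435.0
disc [ 578.5 -154.7   35. ] [28.3 27. ]
bar [ 560.5 -156.1   35. ] [10.2 26.8]
fader 60 425.6 207.88333333333333 [ 533.4 -228.1   62. ] [-21.4 -43.3]
```

Converted, -44 mm / 500 = -0.088, -35 mm / 500 = -0.07.

Call:
{"api": "run_rows", "payload": {
  "deltas": [
    {"ty": -0.016},
    {"ty": -0.034},
    {"ty": -0.052},
    {"ty": -0.07},
    {"ty": -0.088}
  ]
}}

```text
clock: 3.4
eef_pos: [531.6, -184.0, 40.7]
eef_rot: [3.141, -0.001, 0.065]
wrist_force: [0.1, -2.0, 5.4]
finger_gap: 18.1
finger_force: 5.0
```

Call:
{"api": "run_rows", "payload": {
  "deltas": [
    {"ty": -0.018},
    {"ty": -0.036},
    {"ty": -0.048},
    {"ty": -0.052},
    {"ty": -0.052}
  ]
}}

```text
clock: 3.9
eef_pos: [529.9, -157.8, 40.7]
eef_rot: [-3.141, -0.0, 0.065]
wrist_force: [0.0, 1.2, 5.8]
finger_gap: 17.9
finger_force: 5.0
```

Call:
{"api": "run_rows", "payload": {
  "deltas": [
    {},
    {},
    {}
  ]
}}

```text
clock: 4.2
eef_pos: [529.9, -158.0, 40.7]
eef_rot: [-3.141, -0.0, 0.065]
wrist_force: [-0.5, 1.5, 5.8]
finger_gap: 17.7
finger_force: 5.0
```

Call:
{"api": "run_rows", "payload": {
  "deltas": [
    {},
    {},
    {},
    {}
  ],
  "jaw": 60
}}

```text
clock: 4.6
eef_pos: [529.7, -158.6, 40.2]
eef_rot: [-3.141, 0.0, 0.065]
wrist_force: [0.2, -0.3, -0.1]
finger_gap: 46.5
finger_force: 0.0
```

Call:
{"api": "run_rows", "payload": {
  "deltas": [
    {"tz": -0.04},
    {"tz": -0.12},
    {"tz": -0.2},
    {"tz": -0.28},
    {"tz": -0.34}
  ]
}}

```text
clock: 5.1
eef_pos: [530.0, -158.8, 213.0]
eef_rot: [3.141, -0.002, 0.065]
wrist_force: [-0.4, -0.2, -0.3]
finger_gap: 60.0
finger_force: 0.0
```

Call:
{"api": "run_rows", "payload": {
  "deltas": [
    {"ty": -0.08},
    {"ty": -0.16},
    {"ty": -0.24},
    {"ty": -0.32},
    {"ty": -0.4}
  ]
}}

```text
clock: 5.6
eef_pos: [516.4, 42.3, 210.5]
eef_rot: [-3.142, -0.0, 0.065]
wrist_force: [0.2, -0.2, -0.2]
finger_gap: 60.1
finger_force: 0.0
```

Run:
```python
from h import *
c,s=np.cos(.0646),np.sin(.0646); O=np.array([552,-183.5])
con=lambda p:(np.array([[c,s],[-s,c]])@(p[:2]-O)).round(1)
v,u=np.mgrid[:400,:640]
for n,b in(("top",(190,225,380,430)),("side",(150,195,315,375))):
    im,d=shot(n); np.savez(n+"2.npz",im=im,d=d); w=world(n,d)
    m=(w[...,2]>50)&(w[...,2]<80)&(v>b[0])&(v<b[1])&(u>b[2])&(u<b[3])
    m2=m&(w[...,2]>58)
    for q in(m,m2):
        if q.any(): p=w[q];r=cv2.minAreaRect(p[:,:2].astype(np.float32));print(n,q.sum(),p.mean(0).round(1),con(p.mean(0)),np.round(r[1],1),con(np.array(r[0])))
    if n=="top": a=cv2.resize(im[180:230,365:450],None,fx=8,fy=8,interpolation=cv2.INTER_CUBIC)
    else: e=cv2.resize(im[145:200,315:375],None,fx=8,fy=8,interpolation=cv2.INTER_CUBIC)
cv2.imwrite("pics/top2.png",a[...,::-1]);cv2.imwrite("pics/side2.png",e[...,::-1])
```

```text
top 56 [ 529.1 -157.3   61.8] [-21.2  27.7] [24.2 17.5] [-21.3  27.4]
top 47 [ 529.3 -157.6   63. ] [-21.   27.3] [24.1 14.7] [-21.5  27.1]
side 47 [ 528.5 -154.3   58.7] [-21.5  30.7] [18.1 23.2] [-21.3  29. ]
side 30 [ 529.1 -155.8   61.6] [-21.1  29.1] [17.2 21.9] [-21.   28.5]
```

View pics/top2.png

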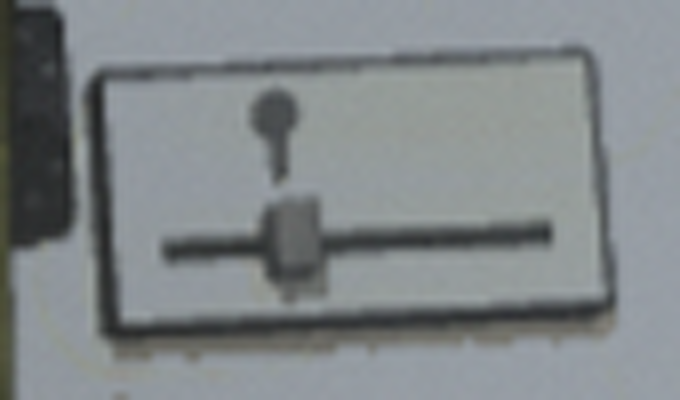

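The top crop shows the grip at (298,235) level with the marker bar at (280,160) once its height parallax is corrected. Measured, the fader is at y 27.2 and the marker at 26.9. The fader is done; next I'll measure the hoop bar.

Run:
```python
from h import *
for n,b in(("top",(165,275,240,320)),("side",(220,250,275,340))):
    z=np.load(n+"0.npz");im,d=z["im"].astype(int),z["d"];w=world(n,d)
    v,u=np.mgrid[:400,:640]
    box=(v>b[0])&(v<b[1])&(u>b[2])&(u<b[3])
    m=box&(w[...,2]>125)&(w[...,2]<150)&(im[...,0]>im[...,2]*1.5)&(w[...,1]<260)
    p=w[m]; k=np.polyfit(p[:,0],p[:,1],1); x=np.percentile(p[:,0],[0,2,50,98,100]); r=cv2.minAreaRect(p[:,:2].astype(np.float32))
    print(n,m.sum(),p.mean(0).round(1),"yaw",k[0].round(3),x.round(1),np.round(r[0],1),np.round(r[1],1),"zmax",np.percentile(p[:,2],95).round(1))
# dish brim circle, walnut, board
z=np.load("top0.npz");im,d=z["im"].astype(int),z["d"];w=world("top",d)
m=(w[...,2]>30)&(w[...,2]<45)&(im.min(-1)>90)&(abs(im[...,0]-im[...,2])<40); m[:165]=0;m[275:]=0;m[:,:240]=0;m[:,320:]=0
c,r=cv2.minEnclosingCircle(w[m][:,:2].astype(np.float32)); print("dish",c,r,m.sum())
delta([507.5,207,210],.068)
```

```text
top 149 [507.6 205.9 140.2] yaw 0.068 [460.5 462.7 506.  553.9 557.5] [508.9 206.3] [97.2 11.7] zmax 145.4
side 223 [508.4 211.9 136.7] yaw 0.064 [459.2 461.  509.1 552.8 558.3] [508.9 210.2] [99.4 12.4] zmax 140.8
dish (509.6687927246094, 207.5465087890625) 77.08129119873047 1439
d [   2.3 -162.8    0.6] rv [-0.001 -0.     0.001]
```

Converted, -163 mm / 500 = -0.326, 3.5 mm / 500 = 0.007.

Call:
{"api": "run_rows", "payload": {
  "deltas": [
    {"tx": 0.002, "ty": -0.09},
    {"tx": 0.004, "ty": -0.18},
    {"tx": 0.006, "ty": -0.26},
    {"tx": 0.007, "ty": -0.316},
    {"tx": 0.007, "ty": -0.326}
  ],
  "jaw": 46
}}

```text
clock: 6.2
eef_pos: [509.5, 205.5, 210.2]
eef_rot: [-3.142, 0.0, 0.067]
wrist_force: [-1.2, 0.0, -0.5]
finger_gap: 46.4
finger_force: 0.0
```

Call:
{"api": "run_rows", "payload": {
  "deltas": [
    {},
    {}
  ]
}}

```text
clock: 6.4
eef_pos: [510.0, 202.5, 210.4]
eef_rot: [3.141, 0.0, 0.064]
wrist_force: [0.5, 0.0, 0.9]
finger_gap: 46.0
finger_force: 0.0
```

Run:
```python
from h import *
delta([508.8,207,114],.067)
for n in("top","side"):
    im,d=shot(n); np.savez(n+"3.npz",im=im,d=d)
c=cv2.resize(im[170:310,240:380],None,fx=4,fy=4,interpolation=cv2.INTER_CUBIC);cv2.imwrite("pics/side3.png",c[...,::-1])
```

```text
d [-0.9 -4.6 96.4] rv [ 0.     0.    -0.003]
```

View pics/side3.png

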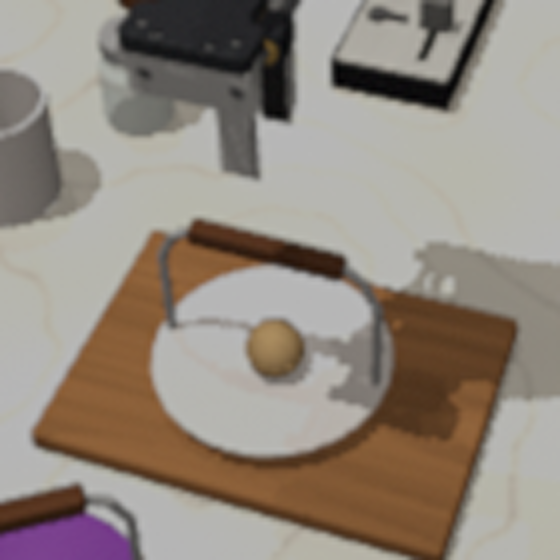

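The fingers at crop (240,175) are above the middle of the bar at (265,245), and the walnut is in the hollow. The other console is clear. I'll correct by 4.6 mm and descend.

Converted, 80 mm / 500 = 0.16, -4.6 mm / 500 = -0.0092, -0.003 rad / 1.0472 = -0.0029.

Call:
{"api": "run_rows", "payload": {
  "deltas": [
    {"tx": -0.001, "ty": -0.005, "tz": 0.02, "drz": -0.0019},
    {"tx": -0.002, "ty": -0.0092, "tz": 0.05, "drz": -0.0029},
    {"tx": -0.002, "ty": -0.0092, "tz": 0.09, "drz": -0.0029},
    {"tx": -0.002, "ty": -0.0092, "tz": 0.13, "drz": -0.0029},
    {"tx": -0.002, "ty": -0.0092, "tz": 0.16, "drz": -0.0029}
  ]
}}

```text
clock: 7.0
eef_pos: [508.0, 207.6, 128.6]
eef_rot: [3.141, 0.001, 0.067]
wrist_force: [0.3, 0.1, 0.8]
finger_gap: 46.1
finger_force: 0.0
```

Call:
{"api": "run_rows", "payload": {
  "deltas": [
    {"tz": 0.02},
    {"tz": 0.032},
    {"tz": 0.032},
    {"tz": 0.032}
  ]
}}

```text
clock: 7.4
eef_pos: [508.8, 208.3, 115.0]
eef_rot: [-3.141, -0.001, 0.068]
wrist_force: [0.7, -0.8, 0.2]
finger_gap: 46.0
finger_force: 0.0
```

Run:
```python
from h import *
delta([508.8,207,114],.067)
```

```text
d [-0.1  1.3  1. ] rv [-0.    -0.001  0.001]
```

Converted, 1.2 mm / 500 = 0.0024, 1 mm / 500 = 0.002.

Call:
{"api": "run_rows", "payload": {
  "deltas": [
    {"ty": 0.0024, "tz": 0.002},
    {"ty": 0.0024, "tz": 0.002},
    {"ty": 0.0024, "tz": 0.002}
  ],
  "jaw": 24
}}

```text
clock: 7.7
eef_pos: [508.7, 207.0, 113.7]
eef_rot: [-3.141, -0.0, 0.068]
wrist_force: [-0.8, 0.7, -0.1]
finger_gap: 26.1
finger_force: 0.0
```

Call:
{"api": "run_rows", "payload": {
  "deltas": [
    {},
    {},
    {},
    {},
    {}
  ],
  "jaw": 5,
  "squeeze": 5
}}

```text
clock: 8.2
eef_pos: [508.5, 207.0, 113.4]
eef_rot: [-3.142, 0.0, 0.068]
wrist_force: [0.7, 0.4, -1.5]
finger_gap: 13.9
finger_force: 5.0
```

Call:
{"api": "run_rows", "payload": {
  "deltas": [
    {},
    {},
    {},
    {},
    {}
  ],
  "jaw": 5,
  "squeeze": 45
}}

```text
clock: 8.7
eef_pos: [508.5, 207.0, 113.4]
eef_rot: [3.142, 0.0, 0.068]
wrist_force: [-0.1, 0.8, -3.1]
finger_gap: 13.5
finger_force: 45.0
```

Call:
{"api": "run_rows", "payload": {
  "deltas": [
    {"tz": -0.002},
    {"tz": -0.004},
    {"tz": -0.006},
    {"tz": -0.008},
    {"tz": -0.01}
  ]
}}

```text
clock: 9.2
eef_pos: [508.6, 207.0, 118.5]
eef_rot: [-3.142, -0.0, 0.068]
wrist_force: [0.1, -0.6, -3.5]
finger_gap: 13.7
finger_force: 45.0
```

Converted, -19 mm / 500 = -0.038, -14 mm / 500 = -0.028.

Call:
{"api": "run_rows", "payload": {
  "deltas": [
    {"tz": -0.004},
    {"tz": -0.01},
    {"tz": -0.018},
    {"tz": -0.028},
    {"tz": -0.038}
  ]
}}

```text
clock: 9.7
eef_pos: [508.6, 207.1, 138.0]
eef_rot: [-3.142, -0.0, 0.068]
wrist_force: [-0.1, -0.0, -4.2]
finger_gap: 13.5
finger_force: 45.0
```

Call:
{"api": "run_rows", "payload": {
  "deltas": [
    {"tz": -0.01},
    {"tz": -0.02},
    {"tz": -0.03},
    {"tz": -0.04},
    {"tz": -0.05}
  ]
}}

```text
clock: 10.2
eef_pos: [508.6, 207.0, 162.9]
eef_rot: [-3.142, 0.0, 0.068]
wrist_force: [-0.5, 0.6, -3.3]
finger_gap: 13.5
finger_force: 45.0
```

Call:
{"api": "run_rows", "payload": {
  "deltas": [
    {"tz": -0.01},
    {"tz": -0.02},
    {"tz": -0.03},
    {"tz": -0.04},
    {"tz": -0.05}
  ]
}}

```text
clock: 10.7
eef_pos: [508.6, 207.0, 187.9]
eef_rot: [-3.142, 0.0, 0.068]
wrist_force: [-0.4, -1.6, -3.6]
finger_gap: 13.7
finger_force: 45.0
```

Call:
{"api": "run_rows", "payload": {
  "deltas": [
    {"tz": -0.01},
    {"tz": -0.02},
    {"tz": -0.03},
    {"tz": -0.04},
    {"tz": -0.046}
  ]
}}

```text
clock: 11.2
eef_pos: [508.7, 207.0, 211.0]
eef_rot: [-3.142, -0.0, 0.068]
wrist_force: [-1.1, 0.1, -2.1]
finger_gap: 13.4
finger_force: 45.0
```

Call:
{"api": "run_rows", "payload": {
  "deltas": [
    {"tz": -0.004},
    {"tz": -0.006},
    {"tz": -0.006},
    {"tz": -0.006}
  ]
}}

```text
clock: 11.6
eef_pos: [508.5, 207.0, 213.2]
eef_rot: [3.141, 0.0, 0.068]
wrist_force: [-0.3, -0.0, -3.6]
finger_gap: 13.7
finger_force: 45.0
```

Run:
```python
from h import *
print(tool()[1].round(4).tolist(), manip.read_state()["joints"].round(2))
for n in("top","side"):
    im,d=shot(n); np.savez(n+"4.npz",im=im,d=d)
c=cv2.resize(im[130:310,220:400],None,fx=3,fy=3,interpolation=cv2.INTER_CUBIC);cv2.imwrite("pics/side4.png",c[...,::-1])
```

```text
[[0.9977, 0.0677, -0.0003], [0.0677, -0.9977, -0.0001], [-0.0004, 0.0001, -1.0]] [ 0.32  0.29  1.51 -0.    1.34  1.82]
```

View pics/side4.png

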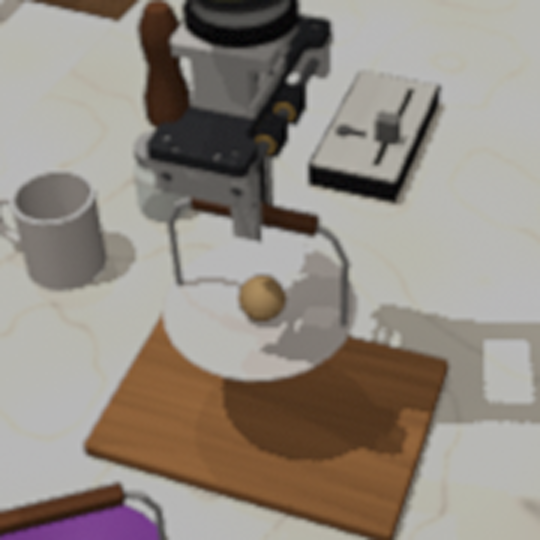

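The side crop shows the dish held level above the board with the walnut at (262,298), in the middle. Next is the quarter turn about the vertical: rz negative, since joint 6 has room from 1.82 down to 0.25.

Converted, -0.06 rad / 1.0472 = -0.0573.

Call:
{"api": "run_rows", "payload": {
  "deltas": [
    {"drz": -0.0095},
    {"drz": -0.0286},
    {"drz": -0.0573},
    {"drz": -0.0955},
    {"drz": -0.1432}
  ]
}}

```text
clock: 12.2
eef_pos: [508.6, 207.0, 213.4]
eef_rot: [3.142, 0.0, 0.221]
wrist_force: [-0.3, 0.6, -3.5]
finger_gap: 13.4
finger_force: 45.0
```

Call:
{"api": "run_rows", "payload": {
  "deltas": [
    {"drz": -0.0573},
    {"drz": -0.1146},
    {"drz": -0.1719},
    {"drz": -0.2292},
    {"drz": -0.2865}
  ]
}}

```text
clock: 12.7
eef_pos: [508.6, 207.0, 213.4]
eef_rot: [-3.142, 0.0, 0.522]
wrist_force: [-0.6, 0.1, -3.2]
finger_gap: 13.3
finger_force: 45.0
```

Call:
{"api": "run_rows", "payload": {
  "deltas": [
    {"drz": -0.0573},
    {"drz": -0.1146},
    {"drz": -0.1719},
    {"drz": -0.2292},
    {"drz": -0.2865}
  ]
}}

```text
clock: 13.2
eef_pos: [508.6, 207.0, 213.4]
eef_rot: [-3.142, 0.0, 0.822]
wrist_force: [0.5, 0.6, -3.0]
finger_gap: 13.6
finger_force: 45.0
```

Call:
{"api": "run_rows", "payload": {
  "deltas": [
    {"drz": -0.0573},
    {"drz": -0.1146},
    {"drz": -0.1719},
    {"drz": -0.2292},
    {"drz": -0.2865}
  ]
}}

```text
clock: 13.7
eef_pos: [508.6, 207.0, 213.4]
eef_rot: [-3.142, 0.0, 1.122]
wrist_force: [-0.1, 0.0, -3.5]
finger_gap: 13.6
finger_force: 45.0
```

Call:
{"api": "run_rows", "payload": {
  "deltas": [
    {"drz": -0.0573},
    {"drz": -0.1146},
    {"drz": -0.1719},
    {"drz": -0.2292},
    {"drz": -0.2865}
  ]
}}

```text
clock: 14.2
eef_pos: [508.6, 207.0, 213.4]
eef_rot: [-3.142, -0.0, 1.422]
wrist_force: [0.0, -0.7, -4.3]
finger_gap: 13.7
finger_force: 45.0
```

Call:
{"api": "run_rows", "payload": {
  "deltas": [
    {"drz": -0.0573},
    {"drz": -0.105},
    {"drz": -0.1432},
    {"drz": -0.1719},
    {"drz": -0.191}
  ]
}}

```text
clock: 14.7
eef_pos: [508.6, 207.0, 213.5]
eef_rot: [3.142, -0.0, 1.62]
wrist_force: [-0.5, 0.7, -3.1]
finger_gap: 13.4
finger_force: 45.0
```

Run:
```python
from h import *
delta([505.5,206.8,213],.0667+np.pi/2)
```

```text
d [-0.1 -3.1  0.5] rv [ 0.    -0.    -0.017]
```

Converted, -3 mm / 500 = -0.006, -2.7 mm / 500 = -0.0054, -0.017 rad / 1.0472 = -0.0162.

Call:
{"api": "run_rows", "payload": {
  "deltas": [
    {"ty": -0.001, "drz": -0.0048},
    {"ty": -0.0024, "drz": -0.0095},
    {"ty": -0.004, "drz": -0.0143},
    {"ty": -0.0054, "drz": -0.0162},
    {"ty": -0.006, "drz": -0.0162}
  ]
}}

```text
clock: 15.2
eef_pos: [505.5, 206.9, 213.4]
eef_rot: [-3.142, 0.0, 1.635]
wrist_force: [-0.4, -0.3, -3.5]
finger_gap: 13.5
finger_force: 45.0
```

Call:
{"api": "run_rows", "payload": {
  "deltas": [
    {},
    {},
    {},
    {},
    {}
  ]
}}

```text
clock: 15.7
eef_pos: [505.6, 206.9, 213.4]
eef_rot: [3.142, -0.0, 1.635]
wrist_force: [-0.7, -0.0, -3.8]
finger_gap: 13.3
finger_force: 45.0
```

Call:
{"api": "run_rows", "payload": {
  "deltas": [
    {},
    {},
    {},
    {},
    {}
  ]
}}

```text
clock: 16.2
eef_pos: [505.6, 206.9, 213.4]
eef_rot: [-3.142, -0.0, 1.635]
wrist_force: [-0.1, -0.2, -3.6]
finger_gap: 13.4
finger_force: 45.0
```

Run:
```python
from h import *
ims=[];cents=[]
for n in("top","side"):
    im,d=shot(n); np.savez(n+"5.npz",im=im,d=d); w=world(n,d)
    if n=="side":
        v,u=np.mgrid[:400,:640]; hsv=cv2.cvtColor(im,cv2.COLOR_RGB2HSV)
        P=w[...,:2]-np.array([505.5,206.8]); rr=np.hypot(P[...,0],P[...,1])
        m=(rr<76)&(w[...,2]>105)&(w[...,2]<150)&(hsv[...,1]<60)
        p=w[m];q=p[(np.hypot(p[:,0]-505.5,p[:,1]-206.8)>35)]
        A=np.c_[q[:,:2]-[505.5,206.8],np.ones(len(q)),np.hypot(q[:,0]-505.5,q[:,1]-206.8)]
        print("brim fit slopes,z0,cone",len(q),np.linalg.lstsq(A,q[:,2],rcond=None)[0].round(3))
        k=(rr<40)&(hsv[...,1]>70)&(w[...,2]>120)&(w[...,2]<175)
        print("walnut",k.sum(),u[k].mean(),v[k].mean(),ray("side",u[k].mean(),v[k].mean(),118+6+19).round(1))
    ims.append(im)
c=cv2.resize(ims[1][130:310,220:400],None,fx=3,fy=3,interpolation=cv2.INTER_CUBIC);cv2.imwrite("pics/side5.png",c[...,::-1])
print(np.abs(manip.read_state()["qd"]).max(),manip.read_state()["clock"])
```

```text
brim fit slopes,z0,cone 1699 [-6.00000e-03  1.00000e-03  1.25058e+02  1.48000e-01]
walnut 179 307.2849162011173 227.9385474860335 [506.3 204.3 143. ]
0.0025170979494424377 16.3
```

View pics/side5.png

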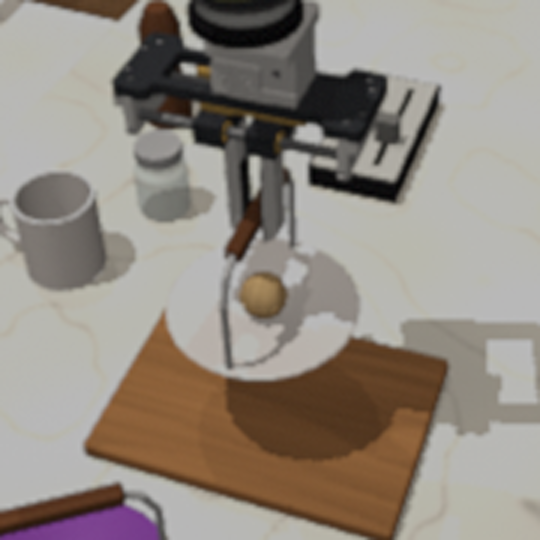

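The side crop shows the hoop now across the board, with the dish level (slopes under 0.4°). The walnut at (263,296) is in the middle and the neighbours have not moved. I'll let it settle briefly and hand in.

Call:
{"api": "run_rows", "payload": {
  "deltas": [
    {},
    {},
    {},
    {},
    {}
  ]
}}

```text
clock: 16.8
eef_pos: [505.6, 206.9, 213.5]
eef_rot: [3.142, -0.0, 1.635]
wrist_force: [0.4, 0.2, -3.4]
finger_gap: 13.2
finger_force: 45.0
```

Call:
{"api": "run_rows", "payload": {
  "deltas": [
    {},
    {},
    {},
    {},
    {}
  ]
}}

```text
clock: 17.3
eef_pos: [505.6, 206.9, 213.5]
eef_rot: [3.142, -0.0, 1.635]
wrist_force: [-0.4, -0.2, -3.3]
finger_gap: 13.5
finger_force: 45.0
```

```bash
python3 -c "from cell import manip; print(manip.sign_off())"
```

```text
the job is handed in; nothing more can be done
None
```

The job is handed in at 17.3 s, with no verdict shown: the fader is within about 0.5 mm of level with the marker, and the dish is held still and level about 10 cm above the middle of the board, turned a quarter with the walnut in the middle.

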